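Seat the vial plate on the mixer's locating pins

TASK

The blue vial plate lies crooked on the lab mixer, propped up on the two brass locating pins hidden under it. Nudge the plate over the deck with the fingers, towards the fence and sideways, until its two white-ringed holes drop over the two pins and it sits flat on the deck. Only push it, never lift it, and leave everything else where it stands.

Things in the scene. Friction and masses are not known exactly. Their poses are not given: they have to be found in the camera images.
- mixer: flat white lab mixer, fixed to the bench, dark steel deck 60 mm above the bench. Origin at bench level under the middle of the plate's seat; x points to the fence, away from the robot, y to the robot's left along the fence. Deck: x -110 to +115, y -155 to +155 mm. Yellow lines 4 mm wide on the deck run 1 to 2 mm outside the seated plate's near side and ends.
- fence (a point): middle of the near face of the mixer's fence, at deck level (mixer frame x = +61, y = 0, z = 60 mm). The fence is a fixed aluminium bar along the mixer's y, 8 mm thick, 290 mm long, 16 mm tall above the deck; a vial and a dropper bottle stand behind it. A seated plate leaves 1 mm to it.
- pin_left (a point): top of the mixer's left brass locating pin, mixer frame x = +15, y = +34, z = 67 mm. Fixed pin, 10 mm in diameter, 7 mm tall above the deck, its top 3 mm tapering to 6 mm. Hidden under the plate at the start. Once the holes have dropped over the pins, the pins stop the plate.
- pin_right (a point): top of the right pin, the same, mixer frame x = +15, y = -34, z = 67 mm.
- plate: loose blue plate, 120 (its x) by 170 (its y) by 10 mm, 0.25 to 0.5 kg; six orange-capped vials fixed in it near the middle reach 39 mm above its underside, within 45 mm of its centre. Origin: centre of its underside. Seated: at x = 0, y = 0, z = 60 mm in the mixer's frame, its axes along the mixer's, 2 to 3 mm play. Start: 17 to 28 mm short in x, up to 34 mm off in y, yaw up to 0.12 rad.
- near_side (a point): middle of the lower edge of the plate's long side nearest the robot (plate frame x = -60 mm). At the start this side lies on the deck and the rest is propped on the pin tops, a tilt of about 4 degrees. Pushed here until square against the fence the plate has the right x and yaw for the pins; it can then be slid along the fence by pushing an end. If then within 3 mm in y it drops at the fence.
- hole_left (a point): centre, at the underside, of the plate's left hole (plate frame x = +15, y = +34 mm), a through hole 14 mm in diameter ringed in white; belongs over pin_left.
- hole_right (a point): centre, at the underside, of the plate's right hole, the same at x = +15, y = -34 mm; belongs over pin_right.
- vial: loose capped vial, 21 mm diameter, 44 mm tall, orange cap, standing on the mixer's deck behind the fence; origin under its centre. A bystander.
- dropper: small amber dropper bottle, 30 mm diameter, 55 mm tall, standing on the mixer's deck behind the fence; origin under its centre. A bystander.
- tube_rack: blue tube rack, 210 x 100 mm, 45 mm tall, with four orange-capped tubes up to 83 mm high, on the bench on the robot's left; origin under its centre. A bystander.
- reagent: amber reagent bottle, 70 mm diameter, 150 mm tall, on the bench on the robot's right; origin under its centre. A bystander.
- beaker: white beaker, 70 mm diameter, 90 mm tall, on the bench on the robot's right; origin under its centre. A bystander.
- marker: white marker pen with a red cap, about 135 mm long and 13 mm thick, lying on the bench on the robot's right; origin under the middle of its white barrel. A bystander.
- timer: white bench timer, 60 x 60 x 25 mm, on the bench on the robot's left; origin under its centre. A bystander.
Mind the look-alikes: they are no part of the job. Leave any brown look-alike of the plate alone.

How it is judged:
At the end, for the whole second after the job is handed in: the plate lies flat on the deck (underside at its centre within 2.5 mm of the deck, tilt under 0.025 rad), each hole's centre within 5 mm of its pin's axis, at rest (z of plate in the frame of mixer below 0.0625 m and angle between plate's own z axis and vertical below 0.025 rad and horizontal distance between hole_left and pin_left below 0.005 m and horizontal distance between hole_right and pin_right below 0.005 m and linear speed of plate below 0.01 m/s); the robot touches nothing.
It fails at once if the plate is lifted (underside at its centre more than 15 mm above the deck) or tipped by more than 0.2 rad (z of plate in the frame of mixer above 0.075 m or angle between plate's own z axis and vertical above 0.2 rad).
It fails at once if a bystander is moved by more than 20 mm (distance of any of vial, dropper, tube_rack, reagent, beaker, marker, timer from where it was at the start of the episode above 0.02 m).
It also fails if it takes over 40 s, if anything falls off the work surface, if the arm or the gripper's body presses on something with over 40 N, if the wrist force passes 120 N, or if a joint passes its speed limit or range.

ROBOT

A 6-joint arm with a two-finger parallel gripper is mounted at the origin on the work surface. World frame = base frame: x ahead of the robot, y to its left, z up, the work surface at z = 0. Lengths are in m, angles in rad, forces in N, time in s.
With the tool pointing down it reaches from about 0.425 to 0.95 m from the base axis. Payload 3.5 kg.
Tool frame: the origin (TCP) lies at the very end of the fingers, on their centre line; the grasp point (between the pads) lies 19 mm behind it; z points along the fingers, x is the direction in which the jaws open and shut, and the axes are right-handed (so a half turn about z gives the same grasp; the last joint's range is limited). The gripper opens to 85 mm and grips with 20 to 120 N. Pads are 22 mm wide; open, the fingers measure 114 mm over their backs; the gripper's body (76 mm by 85 mm) begins 54 mm behind the grasp point. The pads swing forward as they close: fully open they stand 13 mm farther back than shut.
Start: joints at [-1.422, 0.286, 1.577, -0, 1.279, -0.15], TCP at [0.199, -0.645, 0.231] pointing down, gripper open.
Joint ranges: [-2.77, 2.77], [-0.9, 2.22], [0.21, 2.48], [-1.53, 4.67], [0.24, 2.81], [-2.84, 2.84]. Speed limits (rad/s): [2.79, 2.79, 3.14, 3.14, 3.14, 3.14].

INTERFACE

Orientations are given as [roll, pitch, yaw] about the fixed x, y, z axes, in that order (R = Rz(yaw) Ry(pitch) Rx(roll)).
In Python, from cell import bot gives the robot as it stands. Calls block until the motion is done:
- bot.move_ptp(position, orientation): joint-space move of the TCP to a pose.
- bot.servo_line(position, frame=None, rate=0.15): straight line of the TCP; frame=None keeps the orientation; rate is the mean speed in m/s.
- bot.move_j(angles): joint-space move.
- bot.grip(opening, force=None): finger opening in m; force is the grip in N (None keeps the last); returns when the fingers have stopped.
- bot.pause(seconds).
- bot.inverse_kinematics(position, orientation): joint angles nearest the present ones, or None.
- bot.read_state(): the state.
- bot.camera(name): name is "scene" or "top"; returns (picture, depth): 480x640x3 uint8, red, green, blue; 480x640 float32, m along the optical axis (not along the pixel's ray), 0 where there is no reading.
- bot.calibration(name): a dict with "fx", "fy", "cx", "cy" (pixels), "origin" and "orientation" of the camera in the world. Camera axes: x right, y down, z forward; pixel columns grow to the right and rows downward; lengths in m; the calibration is good to about 2 mm. A picture is of the moment at which its call begins. calibration takes no time and is no camera call.
A pose or a line that the arm cannot do raises bot.IKError and nothing moves.
- bot.job_done(): hands the job in, once; it reports no verdict.
The state is a dict: "t": time; "qpos": joint angles; "dq": joint speeds; "tau": joint torques, N m; "eef_pos": TCP position; "tool_rot": TCP orientation; "force": force on the tool from outside, world axes, zero at the start; "wrist_torque": the same for the moment, N m; "finger_gap": finger opening in m.
Only numpy, scipy, OpenCV 4.12 (cv2) and the standard library are available. Lean on these libraries where they do the work, as an engineer would, in place of code of your own. Each camera call takes 0.05 s, during which the arm holds its last target.

## Working session

There is one attempt and no reset: what is moved stays moved. The work goes in short steps, each a Python script; the robot and the scene stay as the last script left them, time stands still between calls to the robot, and variables do not carry over. Pictures are saved under pics/ and viewed, and the job is handed in when it is done.

```bash
ls; mkdir -p pics; python3 - <<'E'
from cell import bot
import cv2,numpy as np
for n in("scene","top"):
    p,d=bot.camera(n); cv2.imwrite(f"pics/{n}0.png",p[:,:,::-1]); np.save(f"pics/{n}0.npy",d); print(n,bot.calibration(n))
s=bot.read_state();print(s['t'],s['eef_pos'],s['tool_rot'])
E
```

```text
pics
scene {'fx': 475.969826576064, 'fy': 475.969826576064, 'cx': 322.8155311174286, 'cy': 238.34084423061904, 'origin': array([ 1.25237002, -0.2609641 ,  0.84465611]), 'orientation': array([-2.35350988,  0.01467646,  1.22462375])}
top {'fx': 584.181983900074, 'fy': 584.181983900074, 'cx': 320.01746830394626, 'cy': 247.84762017359702, 'origin': array([0.35461588, 0.00861068, 1.60663912]), 'orientation': array([-3.03924022,  0.00314119, -1.59995689])}
0.1 [ 0.19863989 -0.64448099  0.23004536] [-3.14124583e+00  2.18891073e-03 -1.27201607e+00]
```

View pics/top0.png

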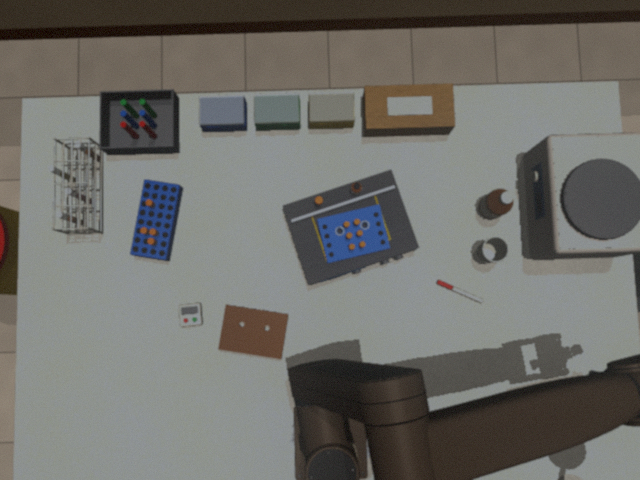

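View pics/scene0.png

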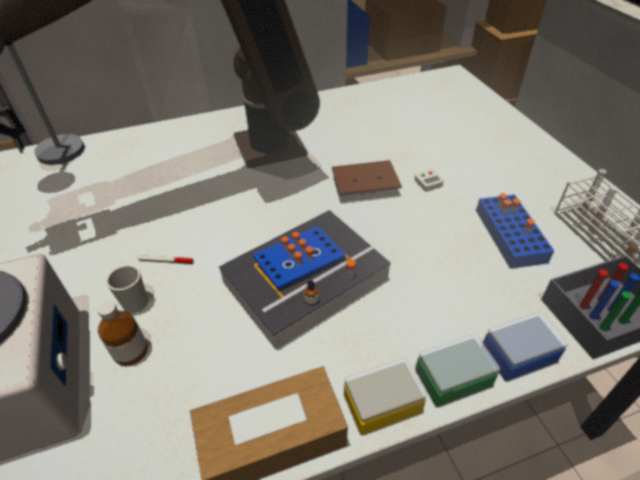

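The top view shows the blue plate with six caps on the dark deck at about (353,232). There are two look-alikes: a brown plate at (253,331) and the blue tube rack at (156,219). I choose the one at (353,232) and check it in a close crop.

```bash
python3 - <<'E'
import cv2
p=cv2.imread("pics/top0.png")[160:295,270:430]; cv2.imwrite("pics/topc.png",cv2.resize(p,None,fx=5,fy=4.4444,interpolation=cv2.INTER_CUBIC) if 0 else cv2.resize(p[:,:],None,fx=4.4,fy=4.4,interpolation=cv2.INTER_CUBIC))
p=cv2.imread("pics/scene0.png")[205:345,215:395]; cv2.imwrite("pics/scenec.png",cv2.resize(p,None,fx=4.2,fy=4.2,interpolation=cv2.INTER_CUBIC))
E
```

```text
(no output)
```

View pics/topc.png

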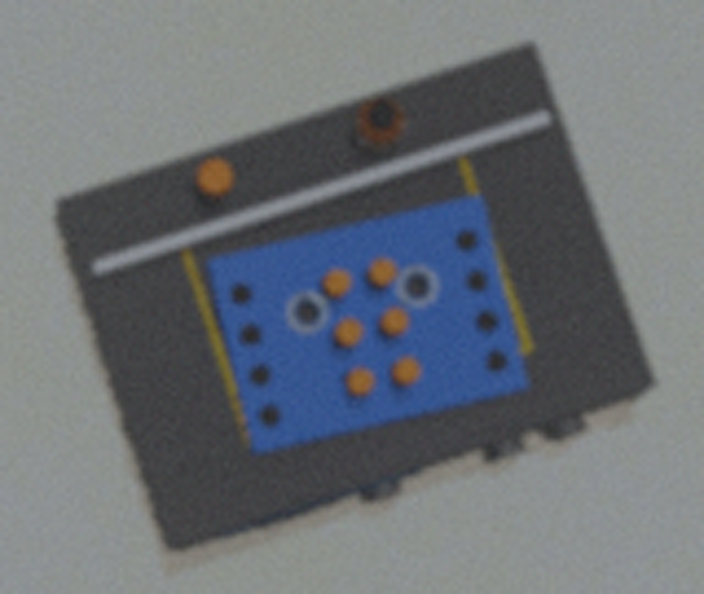

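View pics/scenec.png

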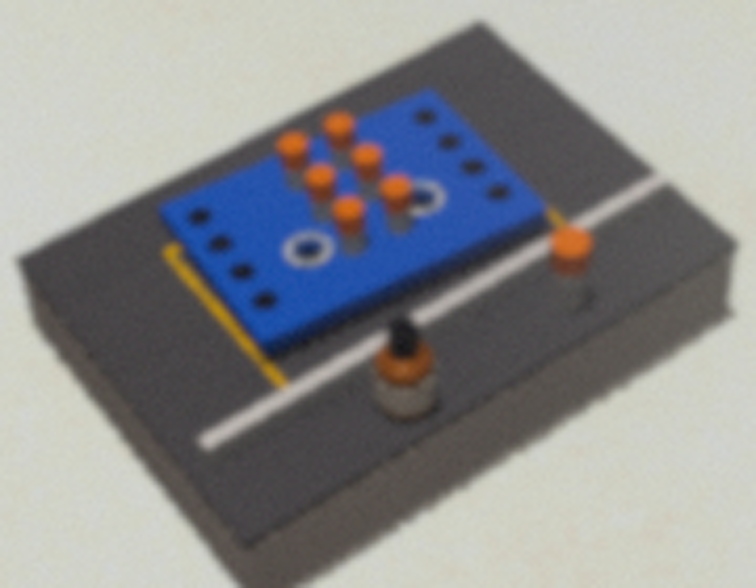

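The crop confirms the plate: blue, six orange caps, and white rings at crop (307,312) and (417,286). It is turned slightly against the fence and is short in x. Next I compute the poses.

```bash
cat > h.py <<'E'
import numpy as np
from scipy.spatial.transform import Rotation as R
from scipy.optimize import least_squares
CAL={}
def cal(n):
    if n not in CAL:
        from cell import bot; CAL[n]=bot.calibration(n)
    return CAL[n]
def px2w(n,u,v,z):
    c=cal(n); r=R.from_euler('xyz',c['orientation']).apply([(u-c['cx'])/c['fx'],(v-c['cy'])/c['fy'],1])
    o=np.array(c['origin']); return o+r*(z-o[2])/r[2]
def fit(world,model):  # 2D rigid
    w=np.array(world)[:,:2];m=np.array(model)
    f=lambda p:((np.c_[np.cos(p[2])*m[:,0]-np.sin(p[2])*m[:,1]+p[0],np.sin(p[2])*m[:,0]+np.cos(p[2])*m[:,1]+p[1]])-w).ravel()
    s=least_squares(f,[w[:,0].mean(),w[:,1].mean(),0],x_scale=[.1,.1,.1]);return s.x,s.fun.reshape(-1,2)*1e3
def m2w(M,x,y):
    c,s=np.cos(M[2]),np.sin(M[2]);return np.array([M[0]+c*x-s*y,M[1]+s*x+c*y])
def w2m(M,p):
    c,s=np.cos(M[2]),np.sin(M[2]);d=np.array(p[:2])-M[:2];return np.array([c*d[0]+s*d[1],-s*d[0]+c*d[1]])
E
python3 - <<'E'
from h import *
np.set_printoptions(precision=4,suppress=True)
T=lambda x,y,z:px2w('top',270+x/4.4-.4,160+y/4.4-.4,z)
S=lambda x,y,z:px2w('scene',215+x/4.2-.4,205+y/4.2-.4,z)
dm=[(.115,.155),(.115,-.155),(-.11,-.155),(-.11,.155)]
dt=[T(58,202,.06),T(535,43,.06),T(653,383,.06),T(168,548,.06)]
ds=[S(735,245,.06),S(250,545,.06),S(18,260,.06),S(480,22,.06)]
# fence near face top ends z .076
ft=[T(97,274,.076),T(551,124,.076)]
fs=[S(660,175,.076),S(200,436,.076)]
fm=[(.061,.145),(.061,-.145)]
for nm,w in(('top',dt+ft),('scene',ds+fs)):
    M,r=fit(w,dm+fm);print(nm,M,r.tolist())
pm=[(.06,.085),(.06,-.085),(-.06,-.085),(-.06,.085)]
Mt,_=fit(dt+ft,dm+fm);Ms,_=fit(ds+fs,dm+fm)
for nm,M,C in(('top',Mt,[T(208,258,.078),T(485,195,.078),T(528,385,.07),T(253,452,.07)]),('scene',Ms,[S(551,210,.078),S(265,347,.078),S(162,207,.07),S(432,90,.07)])):
    P,r=fit(C,pm);print(nm,'plate',P,r.tolist(),'in mixer',w2m(M,P)*1e3,P[2]-M[2])
for a in[('top',T(307,312,.075),T(417,286,.075),Mt),('scene',S(423,198,.075),S(308,249,.075),Ms)]:
    print(a[0],'holes',w2m(a[3],a[1])*1e3,w2m(a[3],a[2])*1e3)
from cell import bot
M=(Mt+Ms)/2
import itertools
for x,y in [(-.11,.0),(-.1,.06),(-.1,-.06),(-.02,.13),(-.02,-.13),(0,.15),(0,-.15)]:
    p=m2w(M,x,y);print(x,y,p,[ (bot.inverse_kinematics([p[0],p[1],.07],[np.pi,0,M[2]+a]) is not None) for a in(-np.pi/2,0,np.pi/2)])
E
```

```text
top [ 0.567  -0.0738  0.2929] [[1.7203232405765823, 2.45569077082268], [1.206486146617003, 0.2754252333413143], [-2.6782615944989097, -2.110098517537018], [-1.1444882900457642, -1.1730002446812202], [0.3086692681949499, 0.7494211657594202], [0.5872712291490334, -0.19743840770708454]]
scene [ 0.5671 -0.0707  0.2976] [[0.2648237284593735, 3.061925335415036], [0.23479033870132948, -2.352125020963464], [-0.8709810881372126, -1.4364489289547255], [-0.6372839120467599, 1.1445636545194398], [-1.268116097466132, 0.8475287402162773], [2.276767030460869, -1.2654437802423757]]
top plate [ 0.5493 -0.0805  0.2003] [[0.5934840140874309, -0.10612116492748555], [1.0325641355596327, 1.1560410401649512], [-1.6458933171367152, -0.6377301740601027], [0.01984516748992915, -0.41218970118597936]] in mixer [-18.8111  -1.3016] -0.09260148598419965
scene plate [ 0.5486 -0.0754  0.2098] [[0.3880676330378918, 0.05115214618016395], [-0.6317029496597515, 0.31211403489078693], [0.4472317532908665, -0.8220027702370847], [-0.20359643666911786, 0.45873658916616156]] in mixer [-19.0524   0.8849] -0.08776909958171994
top holes [-1.2559 31.8847] [ -7.2787 -35.8859]
scene holes [-2.7023 33.8862] [ -9.7591 -34.9322]
-0.11 0.0 [ 0.4618 -0.1042] [True, True, True]
-0.1 0.06 [ 0.4539 -0.0439] [True, True, True]
-0.1 -0.06 [ 0.4888 -0.1587] [True, True, True]
-0.02 0.13 [0.51   0.0463] [True, True, True]
-0.02 -0.13 [ 0.5857 -0.2024] [True, True, True]
0 0.15 [0.5234 0.0713] [True, True, True]
0 -0.15 [ 0.6107 -0.2157] [True, True, True]
```

```bash
cat >> h.py <<'E'
M=np.array([.567,-.072,.295])
def go(bot,x,y,z,rate=.15,yaw=None):
    p=m2w(M,x,y)
    bot.servo_line([p[0],p[1],z],frame=None if yaw is None else [np.pi,0,yaw],rate=rate)
def st(bot,l=''):
    s=bot.read_state();c,sn=np.cos(M[2]),np.sin(M[2]);f=s['force']
    F=np.array([c*f[0]+sn*f[1],-sn*f[0]+c*f[1],f[2]])
    print(l,'t%.2f'%s['t'],'mix',(w2m(M,s['eef_pos'])*1e3).round(1),'z%.1f'%(s['eef_pos'][2]*1e3),'F',F.round(1),'gap%.3f'%s['finger_gap']);return F
E
python3 - <<'E'
from h import *
from cell import bot
import cv2
p=m2w(M,-.098,0)
bot.move_ptp([p[0],p[1],.16],[np.pi,0,M[2]-np.pi/2]);st(bot)
go(bot,-.098,0,.075)
F0=st(bot)
z=.075
while z>.046:
    z-=.002; go(bot,-.098,0,z,rate=.04); F=st(bot)
    if F[2]-F0[2]>3: break
a,d=bot.camera('top');cv2.imwrite('pics/t1.png',cv2.resize(a[160:295,270:430,::-1],None,fx=4.4,fy=4.4,interpolation=cv2.INTER_CUBIC))
a,d=bot.camera('scene');cv2.imwrite('pics/s1.png',cv2.resize(a[175:345,215:395,::-1],None,fx=3.5,fy=3.5,interpolation=cv2.INTER_CUBIC))
E
```

```text
t2.30 mix [-98.   -0.8] z160.3 F [ 0.  -0.4 -0.1] gap0.086
 t3.02 mix [-97.6  -0.6] z75.6 F [ 0.8  0.4 -0.2] gap0.086
 t3.27 mix [-97.5  -0.4] z73.9 F [ 0.  -0.6  1.2] gap0.085
 t3.52 mix [-98.   0.] z71.1 F [-0.3  0.1 -1.1] gap0.085
 t3.77 mix [-98.1   0.1] z68.8 F [-0.1 -0.7 -0.3] gap0.085
 t4.02 mix [-98.1   0.1] z66.8 F [-0.3 -0.2  0.5] gap0.086
 t4.27 mix [-98.1   0.1] z64.8 F [ 0.7 -0.3  0.4] gap0.086
 t4.52 mix [-98.1   0.1] z62.8 F [-0.1 -1.2 -0.2] gap0.085
 t4.77 mix [-98.1   0.1] z60.8 F [ 0.2 -0.1 -0. ] gap0.085
 t5.02 mix [-98.1   0.1] z58.8 F [0.  0.5 0.1] gap0.085
 t5.27 mix [-98.1   0.1] z56.8 F [-0.2 -0.2  0.1] gap0.086
 t5.52 mix [-98.1   0.1] z54.8 F [ 0.2 -0.7 -0.8] gap0.086
 t5.77 mix [-98.1   0.1] z52.8 F [-0.2  0.3 -0.3] gap0.085
 t6.02 mix [-98.1   0.1] z50.8 F [-0.1  0.3 -0.2] gap0.086
 t6.27 mix [-98.1   0.1] z48.8 F [-0.3 -0.4  0.2] gap0.086
 t6.52 mix [-98.   0.] z46.9 F [0.2 0.2 0.1] gap0.085
 t6.77 mix [-97.9  -0. ] z46.8 F [-5.   5.2 12.5] gap0.086
```

View pics/s1.png

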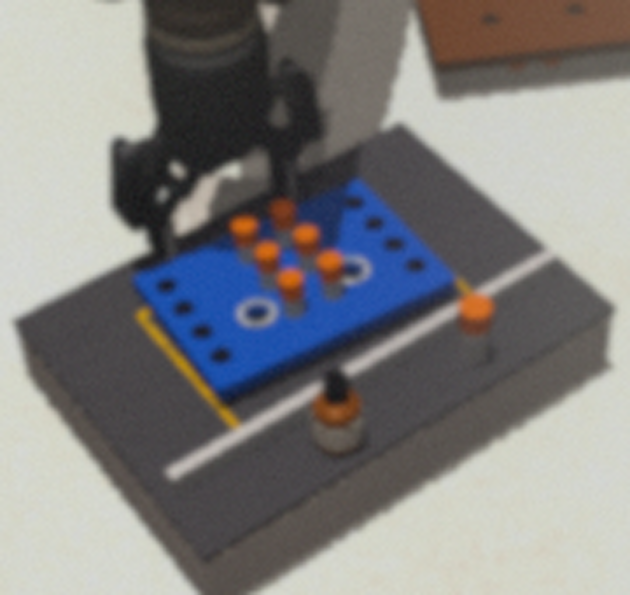

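View pics/t1.png

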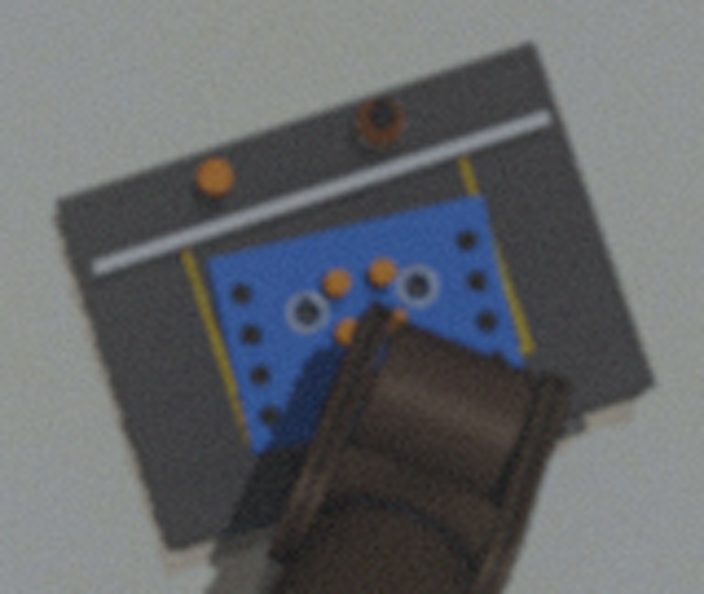

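Both fingers stand on the deck in front of the plate, which has not moved. They touch the deck at TCP z of about 47 mm when open. I raise them 2.5 mm and push.

```bash
python3 - <<'E'
from h import *
from cell import bot
import cv2
go(bot,-.098,0,.0495,rate=.04)
F0=st(bot)
go(bot,-.090,0,.0495,rate=.03);st(bot)
x=-.090
while x<-.066:
    x+=.002; go(bot,x,0,.0495,rate=.02); F=st(bot)
    if F[0]-F0[0]<-10: break
a,d=bot.camera('top');cv2.imwrite('pics/t2.png',cv2.resize(a[160:295,270:430,::-1],None,fx=4.4,fy=4.4,interpolation=cv2.INTER_CUBIC))
a,d=bot.camera('scene');cv2.imwrite('pics/s2.png',cv2.resize(a[175:345,215:395,::-1],None,fx=3.5,fy=3.5,interpolation=cv2.INTER_CUBIC))
E
```

```text
t7.13 mix [-97.8  -0.1] z49.6 F [ 0.3  0.4 -0.2] gap0.086
 t7.55 mix [-89.8   0.1] z49.3 F [-0.1  0.9  0.1] gap0.086
 t7.80 mix [-88.   0.] z49.4 F [-0.2  0.  -0. ] gap0.086
 t8.05 mix [-85.9  -0. ] z49.5 F [-0.4 -0.9  0.6] gap0.086
 t8.30 mix [-83.8  -0.1] z49.6 F [-0.6 -0.3  0.1] gap0.085
 t8.55 mix [-81.8  -0.1] z49.6 F [-0.5 -1.5 -0.6] gap0.085
 t8.80 mix [-79.8   0. ] z49.5 F [-1.5 -0.2  0.2] gap0.086
 t9.05 mix [-77.9   0.1] z49.5 F [-1.  -0.4  1.3] gap0.086
 t9.30 mix [-75.8   0.1] z49.4 F [-1.6  0.8  0.2] gap0.086
 t9.55 mix [-73.7   0. ] z49.5 F [0.3 0.1 0.5] gap0.085
 t9.80 mix [-71.4  -0.2] z49.7 F [-0.2 -0.5 -0. ] gap0.086
 t10.05 mix [-69.8  -0.2] z49.6 F [ 0.6 -0.  -0.4] gap0.085
 t10.30 mix [-69.6  -0.1] z49.6 F [-8.  -2.1  4.3] gap0.085
 t10.55 mix [-69.6  -0.1] z49.5 F [-13.7  -1.8  10. ] gap0.085
```

View pics/s2.png

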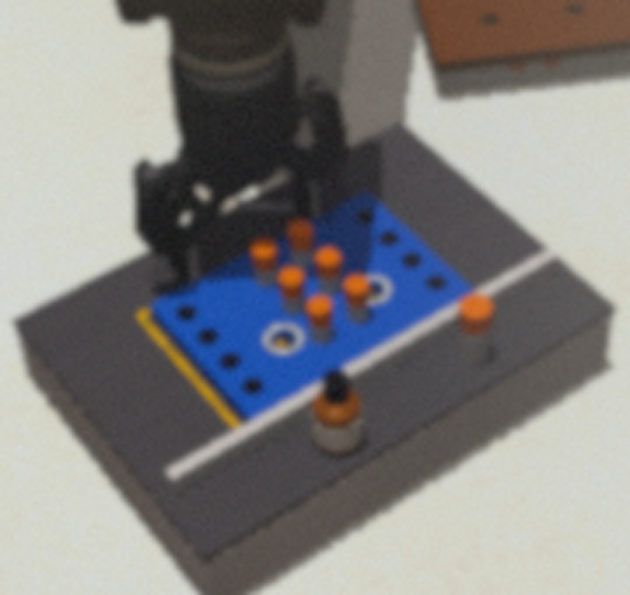

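View pics/t2.png

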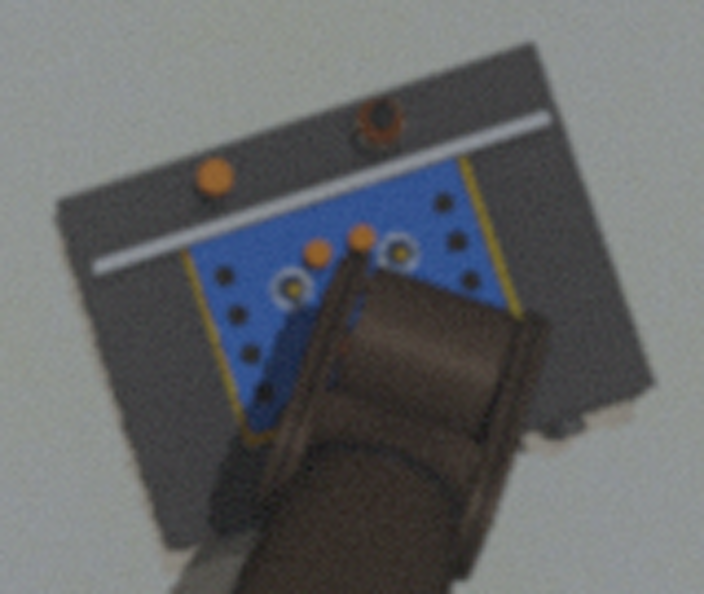

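The brass pins now show inside both rings, at crop (294,290) and (402,253). The plate lies between the yellow lines and against the fence, so it seems to have dropped. I back off and check its height.

```bash
python3 - <<'E'
from h import *
from cell import bot
import cv2
go(bot,-.090,0,.0495,rate=.05);go(bot,-.100,0,.12);st(bot)
p=m2w(M,-.30,-.33)
p=m2w(M,-.1,-.02)
bot.servo_line([.36,-.30,.25],rate=.2);st(bot)
a,d=bot.camera('top');np.save('pics/t3.npy',d);cv2.imwrite('pics/t3.png',cv2.resize(a[160:295,270:430,::-1],None,fx=4.4,fy=4.4,interpolation=cv2.INTER_CUBIC));cv2.imwrite('pics/t3full.png',a[:,:,::-1])
a,d2=bot.camera('scene');np.save('pics/s3.npy',d2);cv2.imwrite('pics/s3.png',cv2.resize(a[205:345,215:395,::-1],None,fx=4.2,fy=4.2,interpolation=cv2.INTER_CUBIC))
E
```

```text
t11.91 mix [-100.2    0.2] z119.5 F [-0.2 -0.5  0.2] gap0.085
 t13.37 mix [-264.1 -157.2] z249.1 F [ 0.4  0.  -0.8] gap0.085
```

View pics/t3.png

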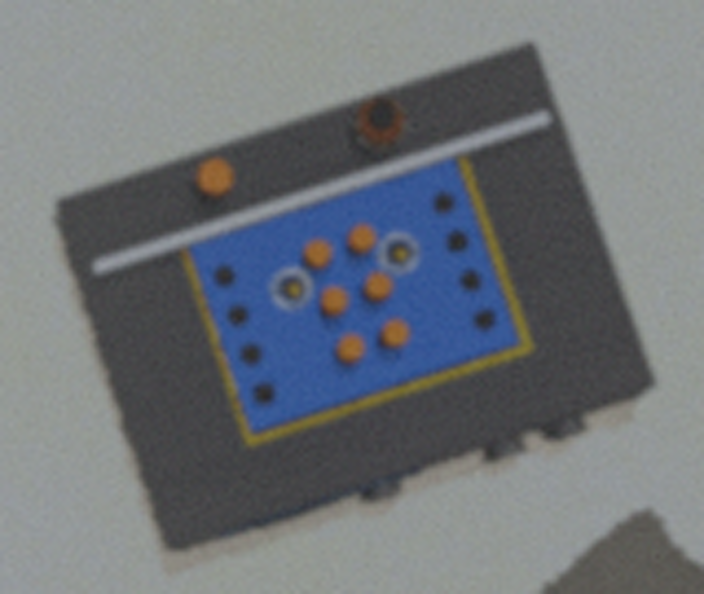

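View pics/s3.png

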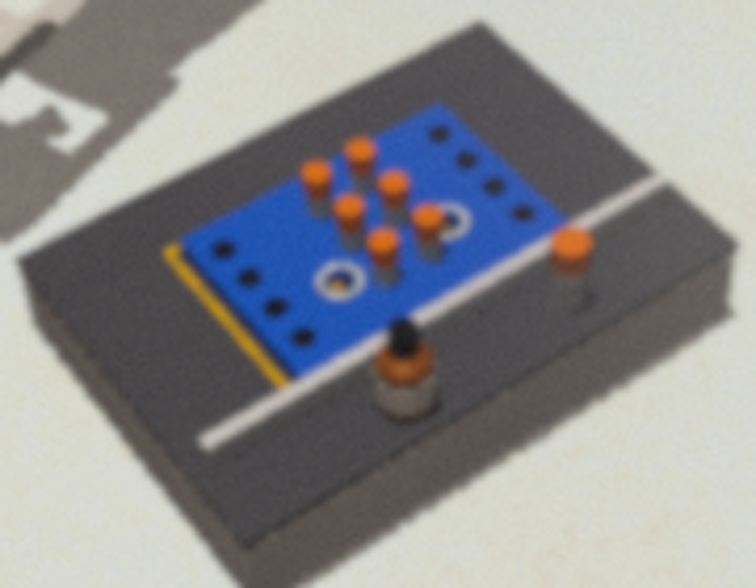

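The plate sits inside the yellow frame on all three sides with a pin in each hole. I check flatness from the depth image.

```bash
python3 - <<'E'
from h import *
import cv2
c=cal('top');Rm=R.from_euler('xyz',c['orientation'])
a=cv2.imread('pics/t3full.png')
def plane(d,mask):
    v,u=np.nonzero(mask&(d>0));z=d[v,u]
    P=Rm.apply(np.c_[(u-c['cx'])/c['fx']*z,(v-c['cy'])/c['fy']*z,z])+c['origin']
    q=np.array([w2m(M,p) for p in P])
    A=np.c_[q,np.ones(len(q))];k=np.ones(len(q),bool)
    for _ in range(5):
        s=np.linalg.lstsq(A[k],P[k,2],rcond=None)[0];r=P[:,2]-A@s;k=abs(r)<max(.003,0*1)
    return s,k.sum()
uu,vv=np.meshgrid(np.arange(640),np.arange(480))
x=(uu-270)*4.4;y=(vv-160)*4.4
def poly(pts):
    m=np.zeros((480,640),np.uint8);cv2.fillPoly(m,[np.array([[270+p[0]/4.4,160+p[1]/4.4] for p in pts]).round().astype(int)],1);return m>0
for f in('pics/top0.npy','pics/t3.npy'):
    d=np.load(f)
    deck=poly([(180,535),(640,380),(625,340),(545,370),(240,465),(110,300),(90,300)])
    b=cv2.imread('pics/t3full.png' if 't3' in f else 'pics/top0.png').astype(int)
    blue=(b[:,:,0]>b[:,:,2]+50)&poly([(170,240),(490,140),(545,390),(240,470)])
    blue=cv2.erode(blue.astype(np.uint8),np.ones((3,3)))>0
    print(f,'deck',plane(d,deck),'plate',plane(d,blue))
E
```

```text
pics/top0.npy deck (array([-0.00701078,  0.00294156,  0.05972841]), np.int64(1067)) plate (array([ 0.07520363, -0.0083919 ,  0.0760738 ]), np.int64(1020))
pics/t3.npy deck (array([-0.00174586,  0.00031436,  0.05988863]), np.int64(1069)) plate (array([0.00491138, 0.00122212, 0.07046539]), np.int64(964))
```

The plate's top is at 70.5 mm (10.6 mm above the deck) and its slope is about 0.005, down from 0.075 at the start. It is seated, so I hand in the job.

```bash
python3 - <<'E'
from h import *
from cell import bot
st(bot);bot.job_done()
E
```

```text
t13.47 mix [-264.  -157.2] z249.3 F [ 0.1 -1.2  0.1] gap0.085
the job is handed in; nothing more can be done
```

The plate is seated on both pins and lies flat. I pushed its near side square to the fence with the two open fingertips; it started almost right in y, so it dropped over the pins without a sideways nudge. I then backed the arm away and handed the job in at 13.5 s.

- **Position:** both brass pins show inside the white rings, and the yellow frame is visible around the near side and both ends. I judged the hole-to-pin fit by eye and did not measure it.
- **Flatness:** depth puts the plate's top 10.6 mm above the deck with a slope of about 0.005 rad (0.075 at the start).
- **Forces:** the wrist force stayed under about 20 N in my readings, and near zero once the arm was clear of everything.
- **Bystanders:** the vial and the dropper show no movement in the last pictures. I did not re-measure the rest; the arm passed well above them.

No check failed. The two cameras placed the mixer up to 3 mm apart in y, so I used their average.

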